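Stand the sample flasks in their spill dishes

ROBOT

A 6-joint arm with a two-finger parallel gripper is mounted at the origin on the work surface. World frame = base frame: x ahead of the robot, y to its left, z up, the work surface at z = 0. Lengths are in m, angles in degrees, forces in N, time in s.
With the tool pointing down it reaches from about 0.35 to 0.875 m from the base axis. Payload 4.2 kg.
Tool frame: the origin (TCP) lies midway between the tips of the shut fingers; the grasp point (between the pads) lies 19 mm behind it; y points along the fingers, z is the direction in which the jaws open and shut, and the axes are right-handed (so a half turn about y gives the same grasp; the last joint's range is limited). The gripper opens to 87 mm and grips with 3 to 60 N. Pads are 19 mm wide; open, the fingers measure 117 mm over their backs; the gripper's body (75 mm by 190 mm) begins 51 mm behind the grasp point.
Start: joints at [86.265, 22.042, 0.453, 0, -68.411, -14.817], TCP at [0.199, 0.593, 0.223] pointing down, gripper open.
Joint ranges: [-179.83, 179.83], [-69.29, 118.12], [-61.27, 80.66], [-181.25, 117.63], [-171.15, -9.14], [-177.46, 177.46]. Speed limits (degrees/s): [159.86, 159.86, 180, 180, 180, 180].

INTERFACE

Orientations are given as [roll, pitch, yaw] about the fixed x, y, z axes, in that order (R = Rz(yaw) Ry(pitch) Rx(roll)).
In Python, from workcell import env gives the robot as it stands. The module is installed in compiled form; this text tells all that it offers. Calls block until the motion is done:
- env.goto(position, orientation): joint-space move of the TCP to a pose.
- env.move_straight(position, rotation=None, rate=0.15, force_limit=None): straight line of the TCP; rotation=None keeps the orientation; rate is the mean speed in m/s. With force_limit (N) it stops when the force on the tool has changed by that much, and returns True; else False.
- env.set_joints(angles): joint-space move.
- env.gripper_to(opening, grasp_force=None): opening from 0.0 (shut) to 1.0 (fully open); grasp_force is the grip in N (None keeps the last); returns when the fingers have stopped.
- env.dwell(seconds).
- env.inverse_kinematics(position, orientation): joint angles nearest the present ones, or None.
- env.read_state(): the state.
- env.grab_frame(name): name is "scene" or "top"; returns a dict with "image" (384x512x3 uint8, blue, green, red), "fx", "fy", "cx", "cy" (pixels), "D" ([k1, k2, p1, p2, k3] as OpenCV has them; the pictures are not rectified), "position" and "orientation" of the camera in the world. Camera axes: x right, y up, looking along -z (the intrinsics and any distortion apply to the point x, -y, -z); pixel columns grow to the right and rows downward; lengths in m; the calibration is good to about 2 mm. A picture is of the moment at which its call begins. There is no depth.
A pose or a line that the arm cannot do raises env.Unreachable and nothing moves.
- env.close_job(): hands the job in, once; it reports no verdict.
Trained networks look in a picture, given as the dict that the camera call returned (one of the last four; its "shot" number tells which), for a name from the list of things; names that differ only in an ending like _2 or _b are one class to them, and where a whole thing is asked for, a point or a joint stands for the part that bears it (a point fixed in the world has none). Each returns a list of dicts, best first, with "score" (0 to 1); they miss things now and then, are a little off and sometimes report something else, mostly with a low value. They report only what shows in the picture. A call takes as long as a camera call. They do not tell look-alikes from the thing itself.
- env.search_frame(picture, thing): "xyz" ([x, y, z] in m, in world coordinates, good to about 4 mm: the middle of the surface that is visible of it).
- env.trace(picture, thing): "mask" (384x512 bool, what is visible of it).
The state is a dict: "clock": time; "joint_positions": joint angles; "qvel": joint speeds; "joint_torque": joint torques, N m; "position": TCP position; "tool_rot": TCP orientation; "force": force on the tool from outside, world axes, zero at the start; "wrist_torque": the same for the moment, N m; "opening": opening from 0.0 (shut) to 1.0 (fully open).
Only numpy, scipy, OpenCV 4.12 (cv2) and the standard library are available. Lean on these libraries where they do the work, as an engineer would, in place of code of your own. Each camera call takes 0.05 s, during which the arm holds its last target.

TASK

Before the samples are measured, put each of the three stoppered conical flasks into the round spill dish of its own size: the small flask in the small dish, the middle-sized one in the middle-sized dish, the large one in the large dish, each standing upright and flat on the dish's floor. It is glass: carry the flasks upright and set them down gently, never dropping or tipping one. Leave the two square bottles undisturbed where they stand.

Things in the scene. Friction and masses are not known exactly. Their poses are not given: they have to be found in the camera images.
- flask_small: The small conical (Erlenmeyer) flask: amber glass, white stopper, loose, upright, 70 g or so. Base 54 mm across; the cone ends 50 mm up; from there to the top at 92 mm it is an even cylinder 24 mm in diameter (neck, then from 80 mm the stopper, flush and fixed): grip it there. Origin: centre of the underside; z up along its axis.
- flask_middle: The middle conical (Erlenmeyer) flask: amber glass, white stopper, loose, upright, 120 g or so. Base 72 mm across; the cone ends 76 mm up; from there to the top at 122 mm it is an even cylinder 28 mm in diameter (neck, then from 108 mm the stopper, flush and fixed): grip it there. Origin: centre of the underside; z up along its axis.
- flask_large: The large conical (Erlenmeyer) flask: amber glass, white stopper, loose, upright, 220 g or so. Base 92 mm across; the cone ends 110 mm up; from there to the top at 158 mm it is an even cylinder 34 mm in diameter (neck, then from 142 mm the stopper, flush and fixed): grip it there. Origin: centre of the underside; z up along its axis.
- dish_small: The small spill dish: round, open, shallow, grey plastic, inner diameter 80 mm, outer 88 mm, rim 14 mm high, flat floor 4 mm above the bench. Fixed to the bench (its place differs from start to start). Origin: centre of the underside, at bench height; z up.
- dish_middle: The middle spill dish: round, open, shallow, grey plastic, inner diameter 98 mm, outer 106 mm, rim 14 mm high, flat floor 4 mm above the bench. Fixed to the bench (its place differs from start to start). Origin: centre of the underside, at bench height; z up.
- dish_large: The large spill dish: round, open, shallow, grey plastic, inner diameter 118 mm, outer 126 mm, rim 14 mm high, flat floor 4 mm above the bench. Fixed to the bench (its place differs from start to start). Origin: centre of the underside, at bench height; z up.
- bottle_short: The short square bottle: amber glass, 52 x 52 mm body, round white screw cap, 100 mm high in all, standing loose among the flasks. To be left alone. Origin: centre of the underside; z up.
- bottle_tall: The tall square bottle: amber glass, 62 x 62 mm body, round white screw cap, 128 mm high in all, standing loose among the flasks. To be left alone. Origin: centre of the underside; z up.
Things that resemble listed ones, but are neither listed nor needed, are in the scene too. Leave any green look-alike of the dish_large alone.

How it is judged (in metres and radians):
At the end, for the whole second after the job is handed in: Each flask stands in the dish of its own size: axis within 15 mm of the dish's centre, base on the dish's floor (underside 1 to 8 mm above the bench), within 0.1 rad of upright, at rest (under 0.03 m/s) and released; both square bottles within 15 mm of where they began (horizontal distance between flask_small and dish_small below 0.015 m and z of flask_small in the frame of dish_small between 0.001 and 0.008 m and angle between each of flask_small, flask_middle, flask_large's own z axis and vertical below 0.1 rad and linear speed of each of flask_small, flask_middle, flask_large below 0.03 m/s and contact force between each of flask_small, flask_middle, flask_large and the fingers below 0.1 N and horizontal distance between flask_middle and dish_middle below 0.015 m and z of flask_middle in the frame of dish_middle between 0.001 and 0.008 m and horizontal distance between flask_large and dish_large below 0.015 m and z of flask_large in the frame of dish_large between 0.001 and 0.008 m and distance of each of bottle_short, bottle_tall from where it was at the start of the episode below 0.015 m); the robot touches nothing.
It fails at once if a flask is tipped more than about 35 degrees from upright (angle between any of flask_small, flask_middle, flask_large's own z axis and vertical above 0.6 rad).
It fails at once if a flask is dropped or thrown: it moves faster than 0.6 m/s (a fall of about 2 cm) with no finger on it ((linear speed of flask_small above 0.6 m/s and contact force between flask_small and the fingers below 0.05 N) or (linear speed of flask_middle above 0.6 m/s and contact force between flask_middle and the fingers below 0.05 N) or (linear speed of flask_large above 0.6 m/s and contact force between flask_large and the fingers below 0.05 N)).
It fails at once if a square bottle is pushed more than 15 mm or tipped (distance of any of bottle_short, bottle_tall from where it was at the start of the episode above 0.015 m or angle between any of bottle_short, bottle_tall's own z axis and vertical above 0.3 rad).
It also fails if it takes over 90 s, if anything falls off the work surface, if the arm or the gripper's body presses on something with over 40 N, if the wrist force passes 120 N, or if a joint passes its speed limit or range.

## Working session

There is one attempt and no reset: what is moved stays moved. The work goes in short steps, each a Python script; the robot and the scene stay as the last script left them, time stands still between calls to the robot, and variables do not carry over. Pictures are saved under pics/ and viewed, and the job is handed in when it is done.

```bash
mkdir -p pics; cat > a.py <<'E'
from workcell import env
import cv2, numpy as np, pickle
s=env.read_state(); print({k:np.round(v,3).tolist() for k,v in s.items()})
P={}
for n in ("scene","top"):
    f=env.grab_frame(n); P[n]=f; cv2.imwrite(f"pics/{n}0.png",f["image"])
    print(n,f["fx"],f["fy"],f["cx"],f["cy"],f["D"],f["position"],f["orientation"])
    for t in "flask_small flask_middle flask_large dish_small dish_middle dish_large bottle_short bottle_tall".split():
        print(n,t,[(np.round(d["xyz"],3).tolist(),round(d["score"],2)) for d in env.search_frame(f,t)])
pickle.dump(P,open("P0.pkl","wb"))
E
python3 a.py
```

```text
{'clock': 0.0, 'joint_positions': [86.264, 22.09, 0.381, -0.029, -68.411, -14.819], 'qvel': [0.037, -0.019, -0.012, 0.014, -0.028, -0.039], 'joint_torque': [0.001, -39.066, 18.741, 4.22, 0.011, -0.0], 'position': [0.199, 0.592, 0.221], 'tool_rot': [-89.877, 0.005, 161.435], 'force': [0.025, -0.588, -0.469], 'wrist_torque': [-0.028, 0.042, 0.017], 'opening': 1.004}
scene 386.99451076901073 386.99451076901073 252.2935002309818 186.0144153497688 [-0.11570553  0.          0.          0.          0.        ] [ 1.13368306 -0.05067316  0.9255952 ] [32.67622325 -0.14009619 80.49445896]
scene flask_small [([0.514, 0.102, 0.038], 0.69)]
scene flask_middle [([0.494, -0.077, 0.044], 0.65)]
scene flask_large [([0.685, -0.013, 0.06], 0.58)]
scene dish_small [([0.505, -0.432, 0.003], 0.9), ([0.391, 0.261, 0.005], 0.67)]
scene dish_middle [([0.392, 0.265, 0.006], 0.68)]
scene dish_large [([0.69, 0.503, 0.004], 0.81), ([0.785, 0.245, 0.004], 0.65), ([0.601, 0.243, 0.006], 0.64), ([0.539, 0.423, 0.005], 0.59)]
scene bottle_short [([0.64, -0.244, 0.062], 0.74)]
scene bottle_tall [([0.443, -0.264, 0.08]
[... 154 characters left out ...]
991374 0.05410169 1.48314645] [  9.18979404  -1.41644978 -88.62143504]
top flask_small [([0.656, -0.008, 0.06], 0.72), ([0.501, 0.104, 0.032], 0.6)]
top flask_middle [([0.476, -0.07, 0.046], 0.65), ([0.417, -0.265, 0.087], 0.32)]
top flask_large [([0.656, -0.005, 0.061], 0.94), ([0.602, 0.24, 0.004], 0.75)]
top dish_small [([0.496, -0.434, 0.006], 0.84)]
top dish_middle [([0.389, 0.262, 0.005], 0.89)]
top dish_large [([0.689, 0.496, 0.004], 0.98), ([0.6, 0.237, 0.004], 0.82), ([0.538, 0.417, 0.005], 0.64), ([0.78, 0.248, 0.006], 0.63)]
top bottle_short [([0.618, -0.239, 0.064], 0.55), ([0.499, 0.101, 0.029], 0.43)]
top bottle_tall [([0.417, -0.26, 0.085], 0.75), ([0.39, 0.265, 0.006], 0.24)]
```

View pics/scene0.png

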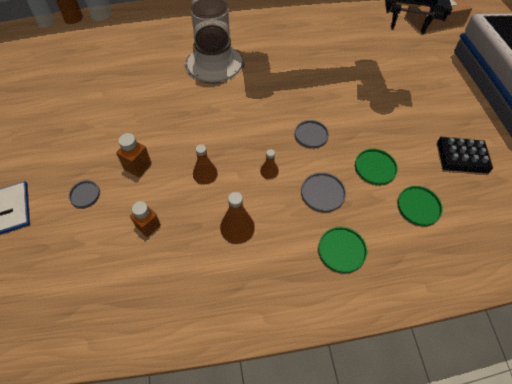

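View pics/top0.png

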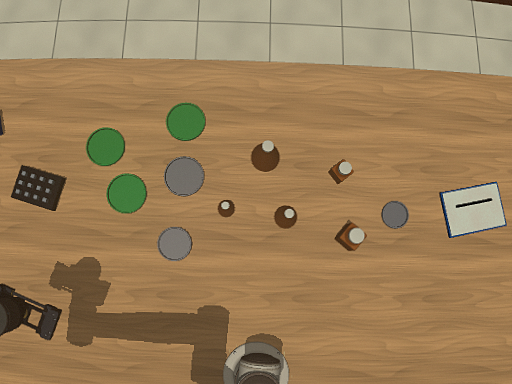

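The scene picture shows the flasks at about (270,165) small, (204,165) middle and (237,220) large. The bottles are at (133,155) and (145,218). The grey dishes are at (84,194) small, (311,134) middle and (323,192) large, and the three green look-alikes are to be ignored. Next I'll refine the poses by matching projected outlines in both cameras.

```bash
cat > vis.py <<'E'
import cv2, numpy as np
from scipy.spatial.transform import Rotation as R
from scipy.optimize import least_squares
def proj(f,X):
    Rc=R.from_euler("xyz",f["orientation"],degrees=True).as_matrix()
    p=(np.asarray(X)-f["position"])@Rc
    p=p*[1,-1,-1]
    K=np.array([[f["fx"],0,f["cx"]],[0,f["fy"],f["cy"]],[0,0,1.]])
    return cv2.projectPoints(p.reshape(-1,1,3),np.zeros(3),np.zeros(3),K,np.array(f["D"],float))[0].reshape(-1,2)
a=np.linspace(0,2*np.pi,48,endpoint=False); C=np.c_[np.cos(a),np.sin(a)]
def hull(f,xy,rings): # rings [(r,z)]
    X=np.vstack([np.c_[C*r+xy,np.full(48,z)] for r,z in rings])
    return cv2.convexHull(proj(f,X).astype(np.float32))
def cen(c):
    m=cv2.moments(c); return np.array([m["m10"]/m["m00"],m["m01"]/m["m00"]]),m["m00"]
def fit(fs,obs,rings,x0):
    g=lambda x: np.concatenate([cen(hull(f,x,rings))[0]-o for f,o in zip(fs,obs)])
    s=least_squares(g,x0); return s.x,s.fun
def blob(f,xyz,test,rad=25):
    im=f["image"]; u,v=proj(f,[xyz])[0]
    m=test(im).astype(np.uint8)
    n,l,st,c=cv2.connectedComponentsWithStats(m)
    best=[i for i in range(1,n) if st[i,4]>20 and np.hypot(*(c[i]-[u,v]))<rad]
    i=min(best,key=lambda i:np.hypot(*(c[i]-[u,v])))
    return c[i],st[i,4]
def hsv(im): return cv2.cvtColor(im,cv2.COLOR_BGR2HSV).astype(int)
white=lambda im:(hsv(im)[...,1]<60)&(hsv(im)[...,2]>120)
gray=lambda im:(abs(im.astype(int)[...,0]-im[...,2])<45)&(hsv(im)[...,1]<70)&(hsv(im)[...,2]<165)&(hsv(im)[...,2]>50)
FL={"small":[(.012,.080),(.012,.092)],"middle":[(.014,.108),(.014,.122)],"large":[(.017,.142),(.017,.158)]}
DI={"small":[(.044,0),(.044,.014)],"middle":[(.053,0),(.053,.014)],"large":[(.063,0),(.063,.014)]}
E
cat > b.py <<'E'
import pickle; from vis import *
P=pickle.load(open("P0.pkl","rb")); fs=[P["scene"],P["top"]]
G={"f_small":(.505,.10),"f_middle":(.48,-.075),"f_large":(.665,-.01),"d_small":(.50,-.433),"d_middle":(.39,.263),"d_large":(.60,.24)}
for k,g in G.items():
    r=(FL if k[0]=="f" else DI)[k[2:]]; z=r[1][1]
    try:
        ob=[blob(f,[*g,z],white if k[0]=="f" else gray) for f in fs]
    except Exception as e: print(k,"no blob",e); continue
    both=fit(fs,[o[0] for o in ob],r,g)
    one=[fit([f],[o[0]],r,g)[0].round(4) for f,o in zip(fs,ob)]
    print(k,both[0].round(4),both[1].round(1),one,"areas",[(o[1],round(cen(hull(f,both[0],r))[1])) for f,o in zip(fs,ob)])
for k,g,r in (("bs",(.62,-.245),[(.018,.08),(.018,.1)]),("bt",(.42,-.262),[(.02,.105),(.02,.128)])):
    ob=[blob(f,[*g,r[1][1]],white) for f in fs]
    both=fit(fs,[o[0] for o in ob],r,g); print(k,both[0].round(4),both[1].round(1),[(o[1],round(cen(hull(f,both[0],r))[1])) for f,o in zip(fs,ob)])
E
python3 b.py
```

```text
f_small [0.5042 0.1064] [-0.1  0.1 -0.1  0.1] [array([0.5038, 0.1067]), array([0.5044, 0.1062])] areas [(np.int32(41), 72), (np.int32(49), 56)]
f_middle [ 0.4822 -0.0797] [-0.   0.3 -0.1  0.3] [array([ 0.4811, -0.0795]), array([ 0.4829, -0.08  ])] areas [(np.int32(64), 103), (np.int32(70), 80)]
f_large [ 0.6703 -0.0124] [-0.   0.5 -0.1  0.4] [array([ 0.6691, -0.0123]), array([ 0.6715, -0.0127])] areas [(np.int32(136), 194), (np.int32(102), 123)]
d_small [ 0.4982 -0.4293] [ 0.  -0.1  0.1 -0.2] [array([ 0.4986, -0.4293]), array([ 0.4974, -0.4289])] areas [(np.int32(624), 707), (np.int32(576), 617)]
d_middle [0.39   0.2617] [ 0.1 -0.2  0.1 -0.1] [array([0.3908, 0.2613]), array([0.3897, 0.2619])] areas [(np.int32(727), 794), (np.int32(919), 947)]
d_large [0.6023 0.2416] [-0.1 -0.2 -0.1 -0.2] [array([0.6031, 0.2417]), array([0.6016, 0.2413])] areas [(np.int32(1362), 1452), (np.int32(1227), 1275)]
bs [ 0.6247 -0.2498] [0.1 0.5 0.  0.6] [(np.int32(156), 204), (np.int32(122), 131)]
bt [ 0.4201 -0.2766] [0.3 1.  0.1 0.9] [(np.int32(157), 214), (np.int32(185), 173)]
```

Both cameras agree to about 2 mm on every pose. I'll start with the large flask, since that leaves more room for the other two.

```bash
cat > arm.py <<'E'
from workcell import env
import numpy as np, cv2
Q=[-90,0,90]
H={"small":.056,"middle":.081,"large":.116}
D={"small":.024,"middle":.028,"large":.034}
def st(tag=""):
    s=env.read_state(); print(tag,"t",round(s["clock"],2),"p",np.round(s["position"],4),"F",np.round(s["force"],1),"op",round(s["opening"],3))
    return s
def snap(tag):
    for n in ("scene","top"): cv2.imwrite(f"pics/{n}_{tag}.png",env.grab_frame(n)["image"])
def pick(k,xy,zc=.32,grip=20):
    env.goto([*xy,zc],Q); st("above")
    h=H[k]
    env.move_straight([*xy,h+.06],rate=.15)
    hit=env.move_straight([*xy,h],rate=.06,force_limit=5); s=st(f"down hit={hit}")
    if hit: return False
    env.gripper_to(0,grip); s=st(f"grip exp {D[k]/.087:.3f}")
    if abs(s["opening"]*.087-D[k])>.006: print("BAD GRIP"); return False
    env.move_straight([*xy,h+.01],rate=.03)
    env.move_straight([*xy,max(zc,h+.19)],rate=.12); st("lifted")
    return True
def place(k,xy,zc=.32,rate=.2):
    h=H[k]; zc=max(zc,h+.19)
    env.move_straight([*xy,zc],rate=rate); st("over")
    env.move_straight([*xy,h+.03],rate=.12)
    hit=env.move_straight([*xy,h+.001],rate=.02,force_limit=3); s=st(f"set hit={hit} base z={env.read_state()['position'][2]-h:.4f}")
    env.dwell(.2)
E
cat > c1.py <<'E'
from arm import *
env.move_straight([.2,.592,.33],rate=.2)
print(pick("large",(.670,-.012))); snap("L1")
E
python3 c1.py
```

```text
above t 4.28 p [ 0.67   -0.011   0.3201] F [-0.1  0.1  0.2] op 1.0
down hit=False t 6.54 p [ 0.6704 -0.012   0.1166] F [0.4 1.5 1.5] op 0.998
grip exp 0.391 t 7.47 p [ 0.6702 -0.0119  0.116 ] F [ 1.2  0.5 -0.3] op 0.39
lifted t 9.72 p [ 0.6697 -0.012   0.319 ] F [-0.2 -0.9 -2.3] op 0.382
True
```

```bash
python3 -c "
import cv2,numpy as np
a=cv2.imread('pics/scene_L1.png')[100:300,130:400];b=cv2.imread('pics/top_L1.png')[60:260,130:400]
cv2.imwrite('pics/cL1.png',cv2.resize(np.vstack([a,b]),None,fx=1.5,fy=1.5))"
```

```text
(no output)
```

View pics/cL1.png

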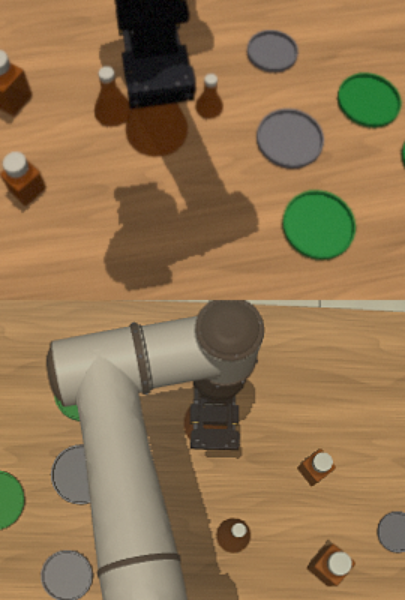

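The large flask hangs upright under the gripper, at (157,125) in the crop. The opening of 0.38 and the 2.3 N load both match it. Now I'll place it.

```bash
cat > c2.py <<'E'
from arm import *
place("large",(.6023,.2416))
E
python3 c2.py
```

```text
over t 11.28 p [0.6026 0.2406 0.3201] F [-0.8 -0.2 -2.8] op 0.382
set hit=True base z=0.0038 t 14.07 p [0.6025 0.2415 0.1198] F [ 0.7 -0.2  4.4] op 0.382
```

```bash
cat >> arm.py <<'E'
def release(zc=.32):
    env.gripper_to(1.0); s=st("open"); p=s["position"]
    env.move_straight([p[0],p[1],p[2]+.06],rate=.06); 
    env.move_straight([p[0],p[1],max(zc,p[2]+.06)],rate=.15); st("clear")
E
cat > c3.py <<'E'
from arm import *
release()
if pick("middle",(.482,-.0797)): snap("M1")
E
python3 c3.py;  python3 -c "
import cv2,numpy as np
a=cv2.imread('pics/scene_M1.png')[100:300,130:400];b=cv2.imread('pics/top_M1.png')[60:260,130:400]
cv2.imwrite('pics/cM1.png',cv2.resize(np.vstack([a,b]),None,fx=1.5,fy=1.5))"
```

```text
open t 15.38 p [0.6012 0.241  0.1177] F [0.1 0.6 0.2] op 0.998
clear t 17.62 p [0.6007 0.2408 0.3187] F [-0.3 -0.1  0.1] op 1.005
above t 18.92 p [ 0.4827 -0.0791  0.3199] F [ 0.  -0.9  0.5] op 1.005
down hit=False t 21.41 p [ 0.4824 -0.0797  0.0814] F [ 0.  -0.6 -0.9] op 1.001
grip exp 0.322 t 22.41 p [ 0.4819 -0.0797  0.0809] F [ 0.4  0.3 -1. ] op 0.315
lifted t 24.95 p [ 0.4818 -0.0797  0.3194] F [-0.2 -0.4 -1.5] op 0.316
```

View pics/cM1.png

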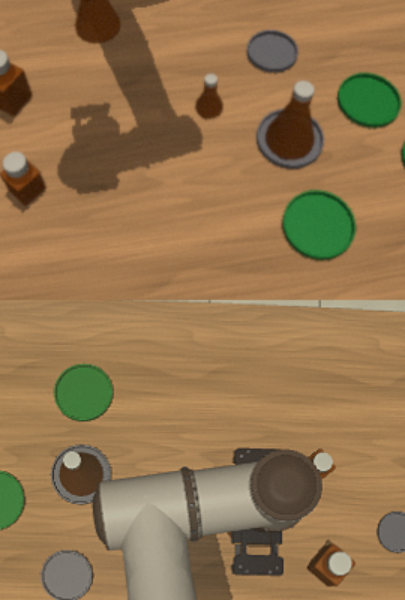

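The large flask stands centred in its dish, at (292,135) in the crop. The middle flask is held upright at (97,15). I'll carry it to its dish.

```bash
cat > c4.py <<'E'
from arm import *
place("middle",(.390,.2617))
s=env.read_state()
assert abs(s["position"][2]-H["middle"]-.004)<.003
release()
if pick("small",(.5042,.1064)): snap("S1")
E
python3 c4.py;  python3 -c "
import cv2,numpy as np
a=cv2.imread('pics/scene_S1.png')[100:300,130:400];b=cv2.imread('pics/top_S1.png')[60:260,130:400]
cv2.imwrite('pics/cS1.png',cv2.resize(np.vstack([a,b]),None,fx=1.5,fy=1.5))"
```

```text
over t 26.97 p [0.3901 0.2611 0.3201] F [-0.3 -0.1 -2.1] op 0.319
set hit=True base z=0.0037 t 30.05 p [0.3902 0.2617 0.0847] F [0.5 0.2 3. ] op 0.312
open t 31.43 p [0.3895 0.261  0.0839] F [ 0.4 -1.   0.2] op 0.996
clear t 33.91 p [0.3891 0.2607 0.319 ] F [-0.3  0.6 -0. ] op 1.003
above t 34.7 p [0.5039 0.1066 0.3195] F [-0.6  0.2 -0.2] op 1.004
down hit=False t 37.36 p [0.5045 0.1065 0.0564] F [-0.9 -0.6  1.1] op 0.998
grip exp 0.276 t 38.41 p [0.5042 0.1064 0.056 ] F [-0.3  0.3 -0.1] op 0.268
lifted t 41.16 p [0.504  0.1063 0.3194] F [-0.5 -0.5 -1.3] op 0.265
```

View pics/cS1.png

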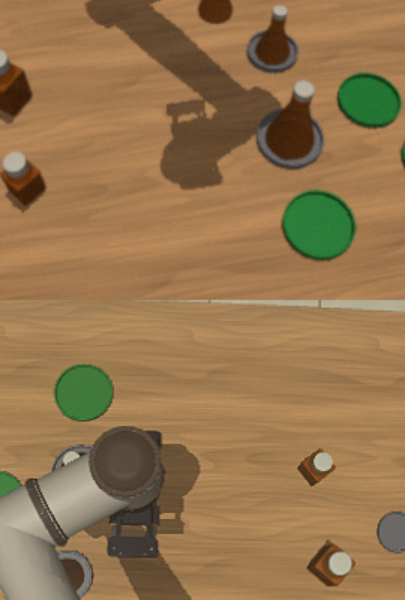

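```bash
cat > c5.py <<'E'
from arm import *
import pickle
place("small",(.4982,-.4293))
s=env.read_state()
assert abs(s["position"][2]-H["small"]-.004)<.003
release()
env.goto([.45,-.0,.38],Q)
env.set_joints([86.265, 22.042, 0.453, 0, -68.411, -14.817]); env.dwell(.3)
st("home")
P={n:env.grab_frame(n) for n in("scene","top")}
for n in P: cv2.imwrite(f"pics/{n}_end.png",P[n]["image"])
pickle.dump(P,open("P1.pkl","wb"))
E
python3 c5.py && cat > d.py <<'E'
import pickle; from vis import *
P0=pickle.load(open("P0.pkl","rb"));P=pickle.load(open("P1.pkl","rb")); fs=[P["scene"],P["top"]]
G={"small":(.4982,-.4293),"middle":(.39,.2617),"large":(.6023,.2416)}
for k,g in G.items():
    r=[(a,z+.004) for a,z in FL[k]]
    ob=[blob(f,[*g,r[1][1]],white) for f in fs]
    x,e=fit(fs,[o[0] for o in ob],r,g); print(k,x.round(4),"off mm",((x-g)*1000).round(1),e.round(1),[o[1] for o in ob])
for k,g,r in (("bs",(.62,-.245),[(.018,.08),(.018,.1)]),("bt",(.42,-.262),[(.02,.105),(.02,.128)])):
    o=[[blob(p[n],[*g,r[1][1]],white)[0] for n in ("scene","top")] for p in (P0,P)]
    print(k,"shift px",np.subtract(o[1],o[0]).round(2).tolist())
E
python3 d.py
```

```text
over t 44.08 p [ 0.4984 -0.4288  0.3203] F [ 0.3 -0.1  0.1] op 0.271
set hit=True base z=0.0039 t 47.37 p [ 0.4983 -0.4293  0.0599] F [0.4 0.3 4.2] op 0.269
open t 48.8 p [ 0.4975 -0.4288  0.0586] F [1.3 0.7 0. ] op 0.995
clear t 51.44 p [ 0.4972 -0.4285  0.3188] F [-0.5  0.7 -0.1] op 1.003
home t 55.7 p [0.1992 0.5923 0.2227] F [-0.5  0.4  0.3] op 0.996
small [ 0.4978 -0.431 ] off mm [-0.4 -1.7] [-0.1  0.1 -0.1  0.1] [np.int32(46), np.int32(48)]
middle [0.3883 0.2631] off mm [-1.7  1.4] [ 0.2  0.5 -0.   0.5] [np.int32(47), np.int32(74)]
large [0.6022 0.2421] off mm [-0.1  0.5] [-0.   0.8 -0.2  0.6] [np.int32(111), np.int32(105)]
bs shift px [[-0.01, -0.02], [0.0, 0.0]]
bt shift px [[-0.01, -0.05], [-0.01, -0.12]]
```

View pics/scene_end.png

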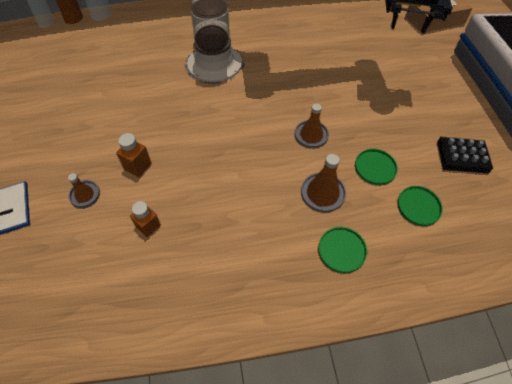

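View pics/top_end.png

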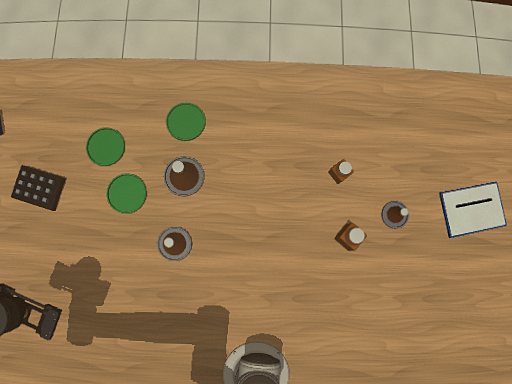

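All three flasks stand upright and centred in their grey dishes. In the scene picture they are at (84,190), (312,132) and (323,188). The bottles at (133,155) and (145,218) have not moved, so I'll hand in the job.

```bash
python3 -c "
from workcell import env
env.close_job()"
```

```text
the job is handed in; nothing more can be done
```

All three flasks are standing in the spill dish of their own size, and I handed the job in at about 56 s of the 90 s allowed. I gripped each flask by the neck, carried it upright and lowered it until the force sensor felt the dish floor.

- **Flask positions:** the final pictures from both cameras put each flask's axis within about 2.2 mm of its dish centre (15 mm allowed), and all three look upright.
- **Height:** each flask touched down with its base 3.7–3.9 mm above the bench, which matches the 4 mm dish floor.
- **Bottles:** both square bottles moved 0.12 px or less between the first and last pictures, so they were left undisturbed. The green look-alike dishes were not touched.
- **Robot:** the gripper was open and the arm back at its start pose, clear of everything.

No check failed or disagreed in the final measurements. At the start the trained networks mislabelled a few things, for example naming the large flask as the small one. I used the outline match in both cameras for the positions instead.

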